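Slide the drain cover home in the drainer

ROBOT

A 6-joint arm with a two-finger parallel gripper is mounted at the origin on the work surface. World frame = base frame: x ahead of the robot, y to its left, z up, the work surface at z = 0. Lengths are in mm, angles in rad, forces in N, time in s.
With the tool pointing down it reaches from about 425 to 950 mm from the base axis. Payload 3.5 kg.
Tool frame: the origin (TCP) lies on the centre line of the jaws, within the pads' length; the fingertips stand 17 mm ahead of it and the grasp point (between the pads) lies 2 mm behind it; z points along the fingers, y is the line along which they close (so a half turn about z gives the same grasp; the last joint's range is limited). The gripper opens to 85 mm and grips with 20 to 120 N. Pads are 22 mm wide; open, the fingers measure 114 mm over their backs; the gripper's body (76 mm by 85 mm) begins 54 mm behind the grasp point. The pads swing forward as they close: fully open they stand 13 mm farther back than shut.
Start: joints at [1.105, 0.286, 1.577, -0, 1.279, -0.15], TCP at [209.603, 641.617, 248.325] pointing down, gripper open.
Joint ranges: [-2.77, 2.77], [-0.9, 2.22], [0.21, 2.48], [-1.53, 4.67], [0.24, 2.81], [-2.84, 2.84]. Speed limits (rad/s): [2.79, 2.79, 3.14, 3.14, 3.14, 3.14].

INTERFACE

Orientations are given as a unit quaternion [w, x, y, z].
In Python, from plant import arm gives the robot as it stands.
- The arm moves only by the shell command python3 -m pendant 'ROWS' [FORCE]. ROWS is JSON, a list that holds one entry, the list of rows, each a list of 7 numbers: the shift along the tool's x, y, z in cm, then the turn, a rotation vector about the tool's x, y, z in rad, then the opening, from -1 (shut) to 1 (fully open). A call has 1 to 10 rows; each row is the pose to reach, as a shift and turn from the pose commanded when the call began, along the tool's axes at that moment; what a row does not reach only later rows make up. A row lasts 1/10 s, in which the tool goes at most 50 mm and 8.59 degrees, less where a joint would pass 70% of its speed; a pose out of reach is approached as far as the arm can. A call with a gripper value outside its range is refused whole. The fingers move at their own pace and stop on an object; FORCE is the grip in N (left out, the last holds). Time passes only in rows, so rows that repeat a pose let the fingers close. It gives the time, the measured TCP pose, the force, the opening and the grip force at its end, in the units of the state.
- arm.observe(): the state, without advancing time (a new reading comes with each control period).
- arm.camera(name): name is "scene" or "top" or "wrist"; returns a dict with "image" (480x640x3 uint8, red, green, blue), "vertical_fov" (degrees; the focal length in pixels is half the picture's height over the tangent of half this angle, whatever the lens; pixels are square), "cx", "cy" (the principal point, pixels), "k1" (the pictures are not rectified: a ray, as slopes to the right and down, at radius r is drawn at 1 + k1 r^2 times it, then the intrinsics apply), "world_to_cam" (4x4, takes a point from world to camera coordinates). Camera axes: x right, y down, z forward; pixel columns grow to the right and rows downward; lengths in mm; the calibration is good to about 2 mm. A picture is of the moment at which its call begins. There is no depth.
- arm.close_job(): hands the job in; it is judged then, once.
The state is a dict: "time": time; "joint_pos": joint angles; "dq": joint speeds; "joint_efforts": joint torques, N m; "position": TCP position; "tcp_rot": TCP orientation; "force": force on the tool from outside, world axes, zero at the start; "moment": the same for the moment, N m; "width": finger opening in mm; "gripper_force": force on a finger pad.
Only numpy, scipy, OpenCV 4.12 (cv2) and the standard library are available. Lean on these libraries where they do the work, as an engineer would, in place of code of your own. Each camera call takes 0.05 s, during which the arm holds its last target. There are 200 camera calls.

TASK

The drain in the middle of the grey drainer has been left open. Slide its flat round steel cover across the drainer by its knob until it drops into the recess around the drain and lies flat and fully home. Its underside is wet, so keep it sliding rather than lifting it up, leave the small saucepan lid where it is, and let go of the cover at the end.

Things in the scene. Friction and masses are not known exactly. Their poses are not given: they have to be found in the camera images.
- cover: The drain cover, the larger steel lid: flat disc 130 mm in diameter, 8 mm thick, about 0.3 kg, with a knob at its centre: neck 18 mm in diameter from 8 to 18 mm above the disc's underside, then a round head 28 mm in diameter from 18 to 42 mm. Origin: centre of the underside; z up. It starts flat on the drainer, left or right of the drain, and slides freely.
- pan_lid: Saucepan lid, not to be moved: domed steel, 92 mm in diameter, with a small ball knob of 22 mm, 45 mm high in all. Origin: centre of its underside, z up. It starts lying on the drainer on the other side of the drain.
- drain_well (a point): Centre of the drain's recess, at the middle of the drainer, at the level of the seat on which the cover's underside comes to lie (8 mm below the drainer's top); z up. The round recess for the cover is 150 mm in diameter and 8 mm deep: the cover fits with 10 mm of play all round and then lies flush. In its floor is the dark waste hole, 50 mm wide.
- drainer: The drainer: a fixed flat grey slab, 270 mm (x) by 580 mm (y, its length), 20 mm high, with the drain's recess at its middle. Origin: centre of its underside, on the worktop; z up.
There are look-alikes about, which are no part of the job. Leave any blue or pink look-alike of the cover alone.

How it is judged:
By the outcome, as a careful person would: the job done as asked, in the order asked, and still so for the second after the job is handed in, with the robot touching nothing.
It also fails if it takes over 40 s, if anything falls off the work surface, if the arm or the gripper's body presses on something with over 40 N, if the wrist force passes 120 N, or if a joint passes its speed limit or range.

## Working session

There is one attempt and no reset: what is moved stays moved. The work goes in short steps, Python scripts to look and compute and a shell command to move; the robot and the scene stay as the last step left them, time stands still between calls to the robot, and variables do not carry over. Pictures are saved under pics/ and viewed, at most 10 in all, crops included, and the job is handed in when it is done.

```bash
mkdir -p pics; ls
cat > h.py <<'E'
import numpy as np,cv2
from plant import arm
def cam(n,f=None):
    c=arm.camera(n)
    if f: cv2.imwrite('pics/'+f,cv2.cvtColor(c['image'],cv2.COLOR_RGB2BGR))
    return c
def ray(c,u,v,z):
    f=240/np.tan(np.radians(c['vertical_fov'])/2)
    K=np.array([[f,0,c['cx']],[0,f,c['cy']],[0,0,1.]])
    p=cv2.undistortPoints(np.array([[[u,v]]],float),K,np.array([c['k1'],0,0,0.]))[0,0]
    # k1 r^2 on undistorted slopes = OpenCV model
    T=np.array(c['world_to_cam']);R=T[:3,:3];o=-R.T@T[:3,3]
    d=R.T@np.array([p[0],p[1],1]);return o+d*(z-o[2])/d[2]
E
python3 - <<'E'
from h import *
cam('top','t1.png');cam('scene','s1.png')
s=arm.observe();print(s['position'],s['tcp_rot'],s['width'],s['time'])
E
```

```text
pics
[209.3423171  641.11742596 247.05870487] [-3.17807598e-04  1.57234151e-01  9.87560746e-01 -1.04554919e-03] 85.53646489634647 0.1
```

View pics/t1.png

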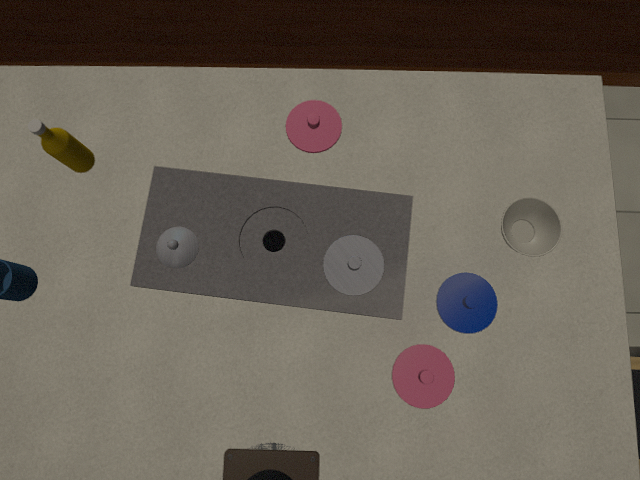

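View pics/s1.png

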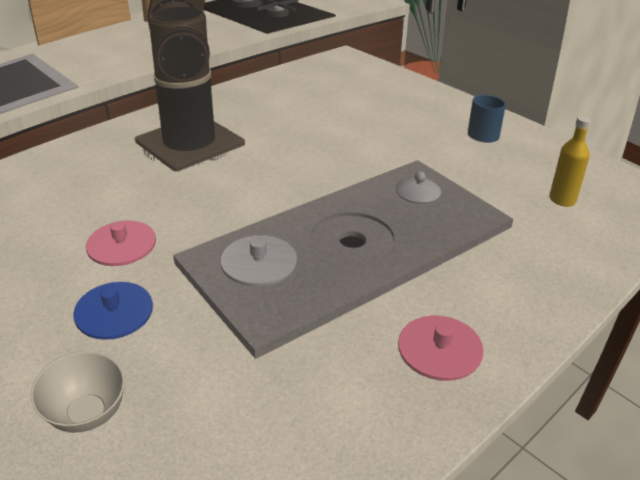

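The top view shows the cover at about (353,265), the dark hole at (274,241), the pan lid at (177,246), and the drainer corners at (155,166), (412,196), (402,319) and (132,286). The scene view agrees with this layout. The blue and pink covers are all off the drainer.

Run:
```python
from h import *
c=cam('top');g=cv2.cvtColor(c['image'],cv2.COLOR_RGB2GRAY)
def blob(m,u,v):
    n,l,s,ce=cv2.connectedComponentsWithStats(m.astype('uint8'));k=l[v,u];cn=max(cv2.findContours((l==k).astype('uint8'),0,1)[0],key=cv2.contourArea)
    return s[k],ce[k],cv2.minEnclosingCircle(cn),cn
print(g[275,353],g[263,353],g[300,353],g[241,274],g[255,177])
roi=np.zeros_like(g);cv2.fillPoly(roi,[np.array([[157,169],[409,199],[399,315],[136,283]])],1)
for n,m,u,v,z in [('hole',(g<45)&(roi>0),274,241,12),('cover',(g>120)&(roi>0),340,280,28),('pan',(g>110)&(roi>0),177,257,20)]:
    s,ce,mc,cn=blob(m,u,v);print(n,s,ce,mc,ray(c,*mc[0],z).round(1))
    if n=='cover': print('fit',ray(c,*cv2.fitEllipse(cv2.convexHull(cn))[0],z).round(1))
P=[ray(c,u,v,20) for u,v in [(155,166),(412,196),(402,319),(132,286)]];print(np.round(P,1),np.mean(P,0))
d=P[0]-P[1];print('axis angle',np.degrees(np.arctan2(d[1],d[0])))
print('knobtop',ray(c,354,263,62))
s=arm.observe();print(s['joint_pos'])
```

```text
105 104 87 17 96
hole [263 230  22  22 383] [273.4151436  240.47258486] ((273.5, 240.5), 11.068072319030762) [526.6  12.4  12. ]
cover [     0      0    640    480 307200] [319.5 239.5] ((319.5, 239.5), 399.30010986328125) [527.7 -87.7  28. ]Traceback (most recent call last):
  File "<stdin>", line 10, in <module>
cv2.error: OpenCV(4.12.0) /io/opencv/modules/imgproc/src/shapedescr.cpp:361: error: (-201:Incorrect size of input array) There should be at least 5 points to fit the ellipse in function 'fitEllipseNoDirect'
```

Run:
```python
from h import *
c=cam('top');g=cv2.cvtColor(c['image'],cv2.COLOR_RGB2GRAY)
b=cv2.GaussianBlur(g,(5,5),0)
C=cv2.HoughCircles(b,cv2.HOUGH_GRADIENT,1,30,param1=40,param2=14,minRadius=27,maxRadius=38)[0]
for u,v,r in C:
    if 130<u<412 and 170<v<318: print('circle',u,v,r,ray(c,u,v,28).round(1))
P=np.array([ray(c,u,v,20) for u,v in [(155,166),(412,196),(402,319),(132,286)]]);print(P.round(1),P.mean(0).round(1))
d=P[0]-P[1];print('axis',np.degrees(np.arctan2(d[1],d[0])))
print('cover',ray(c,353.5,265,28),'knobtop',ray(c,354,263,62),'pan',ray(c,177.5,247,20))
```

```text
circle 353.5 265.5 30.3 [ 473.1 -160.9   28. ]
circle 274.5 243.5 35.2 [516.9   8.2  28. ]
[[ 689.4  284.8   20. ]
 [ 631.2 -288.3   20. ]
 [ 363.8 -263.7   20. ]
 [ 419.6  309.4   20. ]] [526.   10.6  20. ]
axis 84.2001655343551
cover [ 474.1925796  -160.89015658   28.        ] knobtop [ 473.14457571 -159.89489177   62.        ] pan [506.17153888 218.49090977  20.        ]
```

```bash
python3 -m pendant '[[[-8,-5.6,1,0,0,0,1],[-12,-8.5,2,0,0,0,1],[-16,-11.3,3,0,0,0,1],[-20,-14.1,4,0,0,0,1],[-24,-17,5,0,0,0,1],[-28,-19.8,6,0,0,0,1],[-32,-22.6,7,0,0,0,1],[-36,-25.4,8,0,0,0,1],[-39.8,-28.2,8,0,0,0,1],[-39.8,-28.2,8,0,0,0,1]]]'
python3 -c "
from h import *
s=arm.observe();print(s['joint_pos'])"
```

```text
time: 1.2
position: [501.1, 247.8, 167.8]
tcp_rot: [-0.0, 0.158, 0.988, -0.0]
force: [0.4, 1.0, -0.0]
width: 85.2
gripper_force: 0.0
[ 2.77826697e-01  1.13930696e-01  1.93215767e+00 -7.54885202e-05
  1.09585854e+00 -9.76480480e-01]
```

```bash
python3 -m pendant '[[[-1,-4,0,0,0,0,1],[-2.1,-8.5,0.5,0,0,0,1],[-3.3,-13,1,0,0,0,1],[-4.5,-17.5,1.5,0,0,0,1],[-5.6,-22,2,0,0,0,1],[-6.8,-26.5,2.5,0,0,0,1],[-7.9,-31,3,0,0,0,1],[-9.1,-35.5,3.5,0,0,0,1],[-10.2,-39.8,3.8,0,0,0,1],[-10.2,-39.8,3.8,0,0,0,1]]]'
python3 - <<'E'
from h import *
cam('wrist','w1.png')
s=arm.observe();print(s['joint_pos'].round(2),s['position'],s['tcp_rot'])
E
```

```text
time: 2.2
position: [473.4, -164.5, 130.4]
tcp_rot: [0.0, 0.16, 0.987, -0.001]
force: [0.2, 1.3, -0.7]
width: 85.4
gripper_force: 0.0
[-0.53  0.03  2.09  0.    1.01 -1.78] [ 473.3559084  -162.25846166  130.24511088] [-8.06495352e-05  1.59607914e-01  9.87180480e-01  8.53206181e-05]
```

View pics/w1.png

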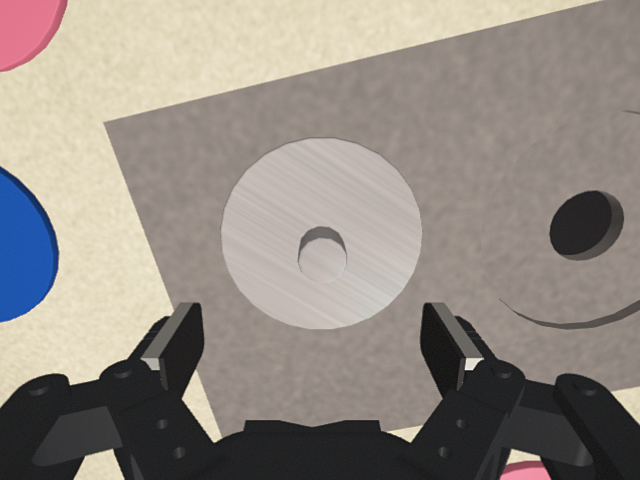

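The wrist view shows the cover's disc centred near (321,233) and its knob top at (322,260), between the open fingers. The drain hole is to the right, near (587,225).

Run:
```python
from h import *
c=cam('wrist')
print('disc',ray(c,321.5,233,28),'knob',ray(c,322.5,260,62),'hole (top rim z12)',ray(c,585,225,12))
s=arm.observe();print(s['position'])
```

```text
disc [ 468.73201282 -154.20387664   28.        ] knob [ 473.45935257 -156.05882124   62.        ] hole (top rim z12) [524.59606666  15.95981069  12.        ]
[ 473.35578845 -160.68259841  130.11419294]
```

```bash
python3 -m pendant '[[[0,0.3,3,0,0,0,1],[0,0.3,5.5,0,0,0,1],[0,0.3,7.2,0,0,0,1],[0,0.3,8,0,0,0,1],[0,0.3,8,0,0,0,0],[0,0.3,8,0,0,0,-0.3],[0,0.3,8,0,0,0,-0.6],[0,0.3,8,0,0,0,-0.8],[0,0.3,8,0,0,0,-0.8],[0,0.3,8,0,0,0,-0.8]]]' 30
python3 -m pendant '[[[0,0,0,0,0,0,-0.8],[0,0,0,0,0,0,-0.8],[0,0,0,0,0,0,-0.8]]]'
python3 - <<'E'
from h import *
cam('wrist','w2.png')
E
```

```text
time: 3.3
position: [475.5, -157.8, 51.7]
tcp_rot: [0.001, 0.157, 0.988, -0.0]
force: [-0.9, 0.1, 6.5]
width: 27.2
gripper_force: 29.9
time: 3.6
position: [475.5, -157.8, 51.7]
tcp_rot: [0.001, 0.157, 0.988, -0.0]
force: [-1.5, 0.2, 5.6]
width: 27.2
gripper_force: 29.9
```

View pics/w2.png

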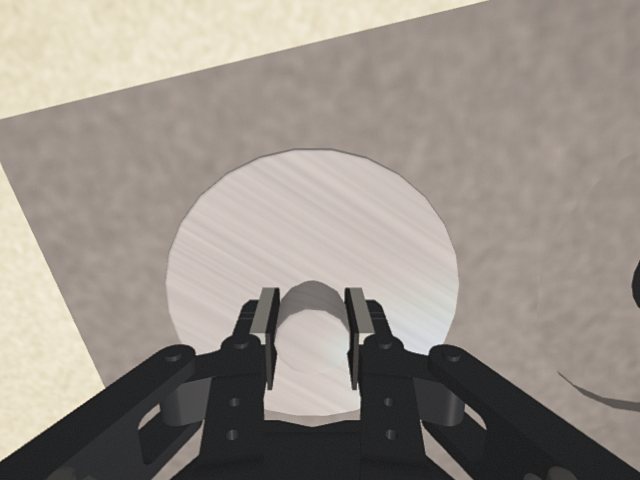

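The knob is held between the pads at about (312,340), and the disc is flat on the drainer. Next I slide it.

```bash
python3 -m pendant '[[[0,1,0,0,0,0,-0.8],[0.1,3,0,0,0,0,-0.8],[0.1,5,0,0,0,0,-0.8],[0.2,7,0,0,0,0,-0.8],[0.2,9,0,0,0,0,-0.8],[0.2,11,0,0,0,0,-0.8],[0.3,13,0,0,0,0,-0.8],[0.3,15,0,0,0,0,-0.8],[0.4,16.8,0,0,0,0,-0.8],[0.4,17.6,0,0,0,0,-0.8]]]'
python3 -m pendant '[[[0,0,0,0,0,0,-0.8],[0,0,0,0,0,0,-0.8]]]'
python3 - <<'E'
from h import *
cam('wrist','w3.png');cam('top','t3.png')
i=cv2.imread('pics/t3.png')[150:330,120:420];j=cv2.imread('pics/w3.png')
cv2.imwrite('pics/c3.png',np.vstack([cv2.resize(i,(500,300)),cv2.resize(j,(500,300))]))
E
```

```text
time: 4.65
position: [524.9, 12.9, 49.6]
tcp_rot: [-0.001, 0.157, 0.988, 0.0]
force: [-0.1, 0.1, -4.4]
width: 27.3
gripper_force: 30.1
time: 4.85
position: [524.1, 11.6, 49.0]
tcp_rot: [-0.002, 0.157, 0.988, 0.0]
force: [0.2, -0.3, -3.5]
width: 27.1
gripper_force: 30.1
```

View pics/c3.png

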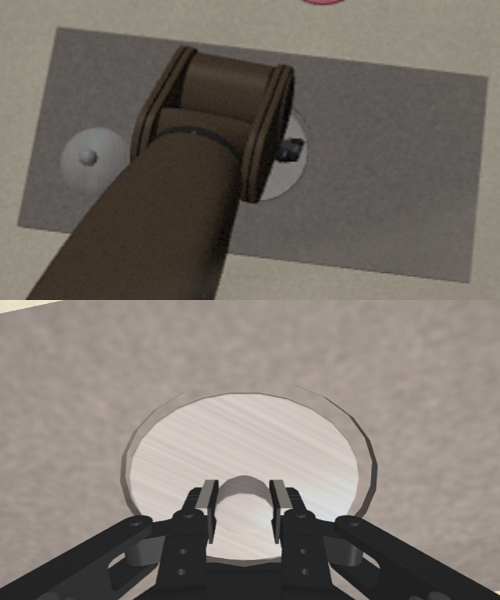

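The cover is over the recess. In the wrist view the play is uneven, about 10 px on the left and 19 px on the right, so I measure it before lowering.

Run:
```python
from h import *
j=cv2.imread('pics/w3.png')
cv2.imwrite('pics/c4.png',cv2.resize(j[110:350,130:510],None,fx=2,fy=2))
c=cam('wrist')
s=arm.observe()
p=s['position'];X=np.array([-.951,.311,0]);Y=np.array([.311,.951,0])
for n,u,v,z in [('disc top',313,149,28),('rim top',313,138,20),('disc L',168,272,28),('disc R',458,272,28),('rim L',155,272,20),('rim R',482,272,20)]:
    q=ray(c,u,v,z)-p;print(n,(q@X).round(1),(q@Y).round(1))
```

```text
disc top 66.1 0.5
rim top 69.8 0.5
disc L 15.1 -61.1
disc R 15.0 62.1
rim L 11.7 -70.3
rim R 11.5 76.3
```

View pics/c4.png

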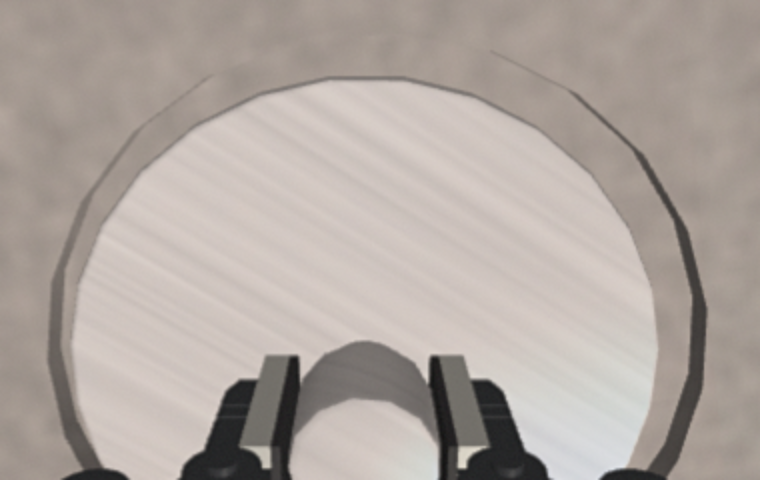

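The centre of the recess is about 2.5 mm further along tool +y and aligned along x. I shift by that, lower 8 mm, and release.

```bash
python3 -m pendant '[[[0,0.25,0,0,0,0,-0.8],[0,0.25,0,0,0,0,-0.8],[0,0.25,0.3,0,0,0,-0.8],[0,0.25,0.6,0,0,0,-0.8],[0,0.25,0.7,0,0,0,-0.8],[0,0.25,0.7,0,0,0,-0.8],[0,0.25,0.7,0,0,0,-0.8]]]'
python3 -m pendant '[[[0,0,0,0,0,0,-0.3],[0,0,0,0,0,0,0],[0,0,0,0,0,0,0.5],[0,0,0,0,0,0,1],[0,0,0,0,0,0,1],[0,0,0,0,0,0,1],[0,0,0,0,0,0,1]]]'
python3 - <<'E'
from h import *
cam('wrist','w5.png')
E
```

```text
time: 5.7
position: [526.3, 13.7, 43.7]
tcp_rot: [-0.0, 0.157, 0.988, -0.0]
force: [-2.8, -0.6, 2.8]
width: 26.9
gripper_force: 30.6
time: 6.4
position: [526.3, 13.7, 43.3]
tcp_rot: [0.0, 0.157, 0.988, -0.0]
force: [-0.2, -0.6, -0.2]
width: 85.2
gripper_force: 0.0
```

View pics/w5.png

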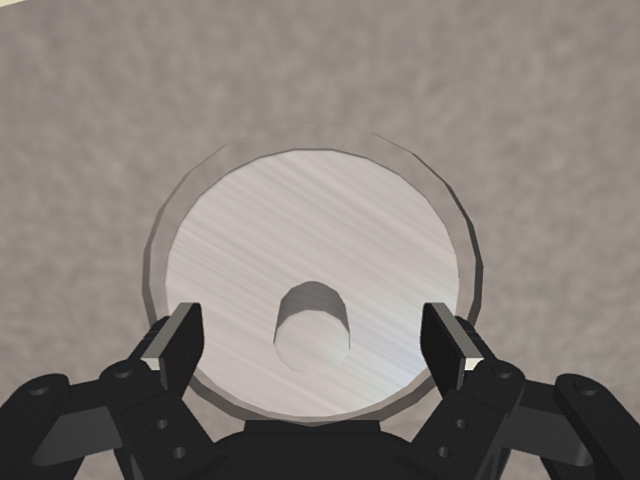

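The fingers are open, and the disc sits inside the recess at about (312,285) with a gap left and right. I raise straight up and check once more from above.

```bash
python3 -m pendant '[[[0,0,-1.5,0,0,0,1],[0,0,-4,0,0,0,1],[0,0,-7,0,0,0,1],[0,0,-10,0,0,0,1],[0,0,-13,0,0,0,1],[0,0,-14,0,0,0,1],[0,0,-14,0,0,0,1],[0,0,-14,0,0,0,1]]]'
python3 - <<'E'
from h import *
cam('wrist','w6.png')
E
```

```text
time: 7.25
position: [525.5, 13.8, 182.3]
tcp_rot: [-0.001, 0.157, 0.988, 0.0]
force: [-0.2, -0.8, -0.5]
width: 85.4
gripper_force: 0.0
```

View pics/w6.png

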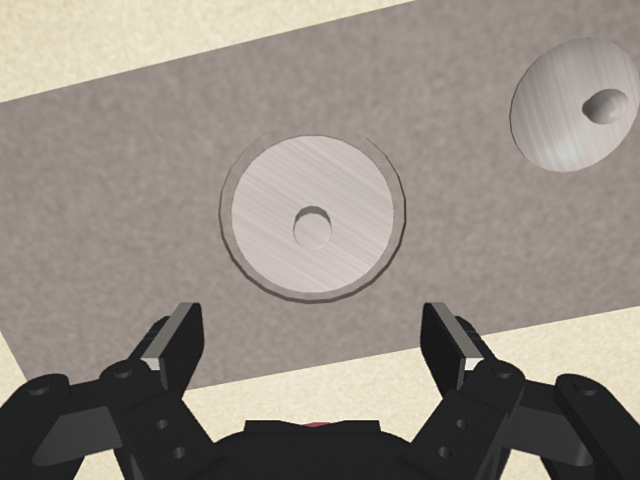

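The cover lies flat inside the recess at about (312,214), with a gap visible nearly all round. The pan lid, near (575,105), has not moved.

```bash
python3 -c "
from plant import arm
print(arm.close_job())"
```

```text
the job is handed in; nothing more can be done
None
```

The cover was slid across by its knob, lowered into the drain's recess where it looks flat and fully home, and released; the saucepan lid was not touched, and the job is handed in at about 7 s.

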